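# Set the sign on its rail and hold a spring clip open around its edge

### The arm

A 6-joint arm with a two-finger parallel gripper is mounted at the origin on the work surface. World frame = base frame: x ahead of the robot, y to its left, z up, the work surface at z = 0. Lengths are in m, angles in degrees, forces in N, time in s.
With the tool pointing down it reaches from about 0.375 to 0.9 m from the base axis. Payload 3.1 kg.
Tool frame: the origin (TCP) lies midway between the tips of the shut fingers; the grasp point (between the pads) lies 19 mm behind it; x points along the fingers, z is the direction in which the jaws open and shut, and the axes are right-handed (so a half turn about x gives the same grasp; the last joint's range is limited). The gripper opens to 87 mm and grips with 3 to 60 N. Pads are 19 mm wide; open, the fingers measure 117 mm over their backs; the gripper's body (75 mm by 190 mm) begins 51 mm behind the grasp point.
Start: joints at [-86.545, 30.224, 82.088, -0, 67.689, -10.227], TCP at [0.148, -0.607, 0.223] pointing down, gripper open.
Joint ranges: [-176.69, 176.69], [-43.24, 126.21], [12.49, 139.97], [-82, 262], [0, 151.66], [-163.58, 163.58]. Speed limits (degrees/s): [159.86, 159.86, 180, 180, 180, 180].

### API

Orientations are given as a 3x3 rotation matrix whose columns are the frame's x, y, z axes.
In Python, from rig import * gives the robot as it stands.
- The arm moves only by the tool play_rows, never from a script. Its argument "rows" is a list that holds one entry, the list of rows, each a list of 7 numbers: the shift along the tool's x, y, z in m, then the turn, a rotation vector about the tool's x, y, z in degrees, then the finger opening in m, from 0 to 0.087. A call has 1 to 12 rows; each row is the pose to reach, as a shift and turn from the pose commanded when the call began, along the tool's axes at that moment; what a row does not reach only later rows make up. A row lasts 1/10 s, in which the tool goes at most 50 mm and 8.59 degrees, less where a joint would pass 70% of its speed; a pose out of reach is approached as far as the arm can. A call with a gripper value outside its range is refused whole. The fingers move at their own pace and stop on an object; the grip force is fixed at half the most. Time passes only in rows, so rows that repeat a pose let the fingers close. It gives the time, the measured TCP pose, the force and the opening at its end, in the units of the state.
- read_state(): the state, without advancing time (a new reading comes with each control period).
- capture(name): name is "side" or "top" or "wrist"; returns a dict with "pixels" (400x640x3 uint8, red, green, blue), "intrinsics" (3x3 intrinsics, pixels), "rvec" (rotation vector, rad) and "tvec" (3), from world to camera coordinates, as OpenCV has them. Camera axes: x right, y down, z forward; pixel columns grow to the right and rows downward; lengths in m; the calibration is good to about 2 mm. The wrist camera is an equidistant fisheye: a pixel r from the principal point sees the ray r / f radians off the axis. A picture is of the moment at which its call begins. There is no depth.
- hand_in(): hands the job in, once; it reports no verdict.
Trained networks look in the newest picture that a camera, given by its name, has taken for a name from the list of things; names that differ only in an ending like _2 or _b are one class to them, and where a whole thing is asked for, a point or a joint stands for the part that bears it (a point fixed in the world has none). Each returns a list of dicts, best first, with "p" (0 to 1); they miss things now and then, are a little off and sometimes report something else, mostly with a low value. They report only what shows in the picture. A call takes as long as a camera call. They do not tell look-alikes from the thing itself.
- trace(camera, target): "mask" (400x640 bool, what is visible of it) and "at" ([column, row] in pixels, amid what is visible of it).
The state is a dict: "time_s": time; "joint_positions": joint angles; "qvel": joint speeds; "tau": joint torques, N m; "position": TCP position; "tcp_rot": TCP orientation; "force": force on the tool from outside, world axes, zero at the start; "moment": the same for the moment, N m; "opening": opening from 0.0 (shut) to 1.0 (fully open).
Only numpy, scipy, OpenCV 4.12 (cv2) and the standard library are available. Lean on these libraries where they do the work, as an engineer would, in place of code of your own. Each camera call takes 0.05 s, during which the arm holds its last target.

### The job

On the coffee counter, first slide the sign along its rail by the black knob until the carriage's pointer is in line with the brass index post's pointer. Then pick up the steel spring clip by its two ears, squeeze it wide open and bring it, lying level, around the upper half of the sign card's free side edge, the edge well inside the jaws but neither jaw touching the card, so that a colleague can slip a leaflet in. Finish there, still holding the clip wide open in the air, with the sign still at the index and the other crockery and the bottle left where they were.

Things in the scene. Friction and masses are not known exactly. Their poses are not given: they have to be found in the camera images.
- rail: Fixed aluminium rail plate on the counter, 115 x 360 x 8 mm; its y axis is the track direction, +x points to the far side away from the robot. Origin at counter height under the middle of the track. It carries the sliding carriage and, on its far strip, the index post.
- carriage (a joint): Position of the sign carriage along the track, m, 0 to 0.16, growing towards the rail's +y. It stays where it is left; about 2.5 N of friction.
- knob_top (a point): Centre of the top of the black knob by which the carriage is slid: an upright block 24 mm (rail x) by 16 mm (rail y) by 36 mm high, its top 60 mm above the counter, its foot on a flat bar 26 mm high. The knob stands 75 mm from the card's plane on the robot's side. Axes as the rail's.
- pointer (a point): Tip of the thin pointer on the far (+x) side of the carriage, in line (same rail y) with the knob, 24 mm above the counter. Axes as the rail's. The knob is 120 mm from it along rail -x.
- index_post: Small brass post, 37 mm high, with a pointer towards the carriage, fixed on the rail's far strip. Its origin is under the middle of the post's pointer, on the rail plate; axes as the rail's. The sign is placed when pointer has the same position along the rail's y as this origin.
- card_edge (a point): Point on the black sign card's free side edge (rail +y end, without the steel upright), mid-thickness, 30 mm below the card's top. Card: 4 mm thick (rail x), 130 mm wide, 100 mm high, from 30 to 130 mm above the counter, in the rail's y-z plane. Moves with the carriage; 55 mm towards rail +y from pointer and knob. Axes as the rail's.
- clip: Steel spring clip like a big clothes-peg, lying on its side, 30 mm high. Origin on the hinge pin at the underside; z up along the pin, x towards the jaws, y across. Jaws reach 48 mm ahead of the pin, ears behind it. Their rubber lips, 44 mm ahead of the pin, meet when closed and gape 32 mm when fully open; nearer than 10 mm to the pin the inside is blocked. Mass about 80 g.
- clip_ears (a point): Middle between the clip's two flat ears, 30 mm behind the pin, at mid-height; axes as the clip's. Ears: 3 mm plates, 30 mm high. Closed they flare, ends 39 mm behind the pin and 57 mm over the outsides. Squeezed along y (5 N to start, 10 N to hold, 20 to 30 N is safe) they end parallel, 27 mm over the outsides, 8 to 46 mm behind the pin, so the clip may creep up to 7 mm jaws-first.
- clip_arm_a (a joint): Swing of one clip arm, rad: 0 closed, 0.35 fully open (stop); the other arm swings equally. 0.22 is a gape of 20 mm.
- bowl: Low white bowl, 90 mm across, 40 mm high; origin under its centre. Bystander; it may lie near the clip.
- saucer: White plate, 120 mm across, 16 mm high; origin under its centre. Bystander.
- mug: White mug, 76 mm across, 80 mm high; origin under its centre. Bystander.
- glass: Drinking glass, 68 mm across, 90 mm high; origin under its centre. Bystander.
- pump_bottle: White bottle, 72 mm across, 180 mm high; origin under its centre. Bystander.
There are look-alikes about, which are no part of the job. Several things have the shape of the clip; the one meant has the colours described above.

How it is judged:
By the outcome, as a careful person would: the job done as asked, in the order asked, and still so for the second after the job is handed in, while the arm keeps its last pose, push and grip.
It also fails if it takes over 54 s, if anything falls off the work surface, if the arm or the gripper's body presses on something with over 40 N, if the wrist force passes 120 N, or if a joint passes its speed limit or range.

## Working session

There is one attempt and no reset: what is moved stays moved. The work goes in short steps, Python scripts to look and compute and a tool call to move; the robot and the scene stay as the last step left them, time stands still between calls to the robot, and variables do not carry over. Pictures are saved under pics/ and viewed, and the job is handed in when it is done.

Besides the shell and the picture viewer there is one more tool, called after "Call:" by a JSON object that holds its "api" and its "payload", one argument or row to a line. play_rows: Moves the arm, as the interface text tells. Its arguments: {"type":"object","properties":{"rows":{"type":"array"}},"required":["rows"]}

```bash
ls; mkdir -p pics
python3 - <<'E'
from rig import *
import cv2
s=read_state(); print(s)
for n in ["side","top","wrist"]:
    c=capture(n); cv2.imwrite(f"pics/{n}0.png",c["pixels"][:,:,::-1]); print(n,c["intrinsics"],c["rvec"],c["tvec"])
E
```

```text
pics
{'time_s': 0.0, 'joint_positions': array([-8.65449666e+01,  3.02791911e+01,  8.21574028e+01,  3.74247706e-04,
        6.76877372e+01, -1.02286539e+01]), 'qvel': array([ 0.0091818 , -0.12807387, -0.02507453, -0.04225365, -0.0149813 ,
        0.01289621]), 'tau': array([-4.54209166e-04, -4.40043283e+01, -1.76591134e+01,  6.33994024e-02,
        5.83125022e-02, -1.79783856e-04]), 'position': array([ 0.14782199, -0.60651065,  0.22156357]), 'tcp_rot': array([[-1.24742660e-04,  9.71617123e-01,  2.36558978e-01],
       [ 2.16640445e-03,  2.36558687e-01, -9.71614787e-01],
       [-9.99997646e-01,  3.91280610e-04, -2.13442462e-03]]), 'force': array([0.50376215, 0.80932933, 0.21743947]), 'moment': array([-0.04533495,  0.04395932,  0.01075961]), 'opening': 0.9976445501694278}
side [[416.5613147    0.         317.81723567]
 [  0.         416.5613147  192.48572594]
 [  0.           0.           1.        ]] [ 2.35286775 -0.07777716  0.05247338] [-0.5538593   0.07634925  1.216261  ]
top [[380.45324601   0.         321.10520872]
 [  0.         380.45324601 202.39083235]
 [  0.           0.           1.        ]] [ 2.03050353 -2.19082462  0.23814113] [0.03685726 0.55993575 0.86776186]
wrist [[309.70691629   0.         319.02204565]
 [  0.         309.70691629 204.63397586]
 [  0.           0.           1.        ]] [-2.27179348  1.78305244  0.27838148] [-0.6247114  -0.03708579  0.3919025 ]
```

View pics/side0.png

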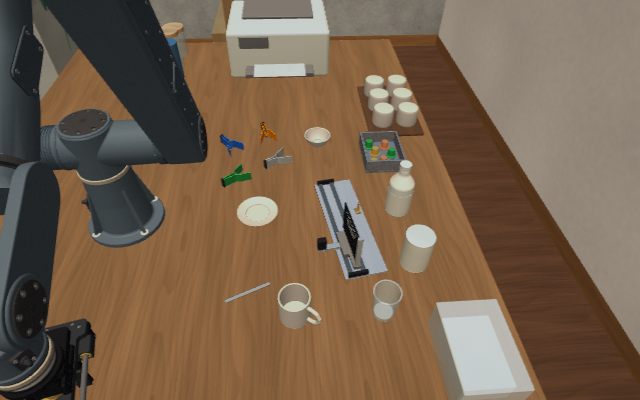

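View pics/top0.png

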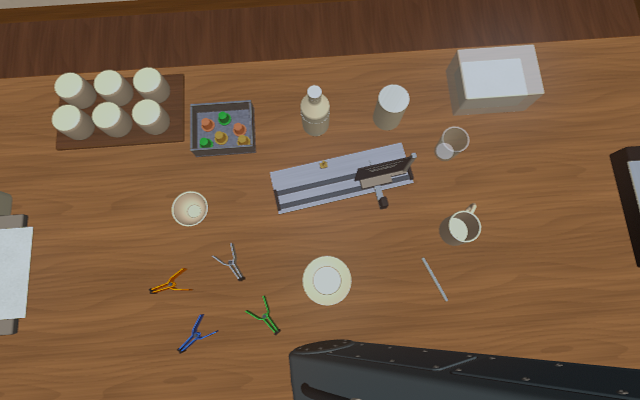

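View pics/wrist0.png

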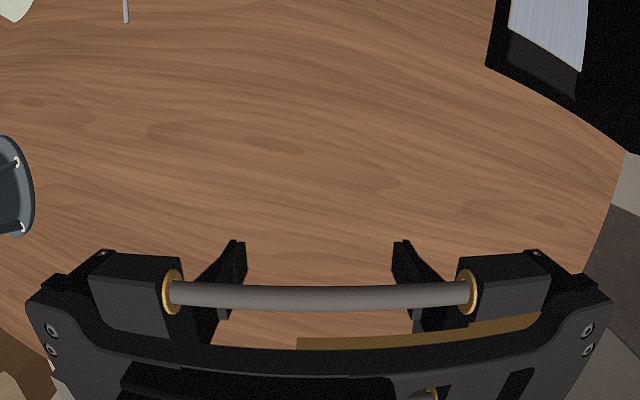

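The steel (grey) clip is at about (232,262) in top and (278,158) in side. The knob is at (383,202) in top, and the index post's brass is at (323,165). The saucer, at (327,280), lies between the clip and the robot. Next I localise these.

```bash
cat > h.py <<'E'
from rig import *
import cv2, numpy as np
def cam(c):
    R,_=cv2.Rodrigues(np.array(c["rvec"],float)); return R,np.array(c["tvec"],float),np.array(c["intrinsics"],float)
def rays(c,uv,fish=False):
    R,t,K=cam(c); uv=np.atleast_2d(np.array(uv,float))
    d=np.c_[(uv[:,0]-K[0,2])/K[0,0],(uv[:,1]-K[1,2])/K[1,1]]
    if fish:
        r=np.linalg.norm(d,axis=1)+1e-12
        v=np.c_[d*(np.sin(r)/r)[:,None],np.cos(r)]
    else: v=np.c_[d,np.ones(len(d))]
    return -R.T@t, v@R
def onplane(c,uv,z,fish=False):
    o,d=rays(c,uv,fish); s=(z-o[2])/d[:,2]; return o+d*s[:,None]
def proj(c,P,fish=False):
    R,t,K=cam(c); X=np.atleast_2d(P)@R.T+t
    if fish:
        r=np.hypot(X[:,0],X[:,1])+1e-12; th=np.arctan2(r,X[:,2]); xy=X[:,:2]/r[:,None]*th[:,None]
    else: xy=X[:,:2]/X[:,2:]
    return xy*[K[0,0],K[1,1]]+[K[0,2],K[1,2]]
def tri(obs):  # list of (c,uv,fish)
    A=np.zeros((3,3));b=np.zeros(3)
    for c,uv,f in obs:
        o,d=rays(c,uv,f); d=d[0]/np.linalg.norm(d[0]); M=np.eye(3)-np.outer(d,d); A+=M;b+=M@o
    return np.linalg.solve(A,b)
E
python3 - <<'E'
from h import *
T=capture("top");S=capture("side")
for n in ["rail","carriage","knob_top","pointer","index_post","card_edge","clip","clip_ears","bowl","saucer","mug","glass","pump_bottle"]:
    for cn,c in(("top",T),("side",S)):
        for r in trace(cn,n)[:4]:
            print(n,cn,round(r["p"],2),np.round(r["at"],1),r["mask"].sum(),np.round(onplane(c,r["at"],0.02)[0],3))
for nm,c,b in(("t",T,(180,130,440,300)),("s",S,(220,100,400,290))):
    im=c["pixels"][b[1]:b[3],b[0]:b[2],::-1]; f=3 if nm=="t" else 3
    cv2.imwrite(f"pics/crop_{nm}.png",cv2.resize(im,None,fx=f,fy=f,interpolation=cv2.INTER_CUBIC))
E
```

```text
rail top 0.74 [343.1 178.9] 6254 [ 0.628 -0.068  0.02 ]
rail side 0.65 [347.1 232.1] 4099 [ 0.63  -0.105  0.02 ]
carriage top 0.56 [381.7 174.7] 1339 [ 0.631 -0.169  0.02 ]
carriage side 0.78 [344.5 242.6] 1132 [ 0.618 -0.142  0.02 ]
knob_top top 0.83 [381.5 173.7] 1348 [ 0.634 -0.168  0.02 ]
knob_top side 0.7 [347.7 242. ] 1193 [ 0.627 -0.14   0.02 ]
pointer top 0.82 [377.8 174.2] 1337 [ 0.633 -0.159  0.02 ]
pointer top 0.67 [347.1 179.5] 6171 [ 0.625 -0.078  0.02 ]
pointer side 0.88 [347.7 242.7] 1127 [ 0.627 -0.143  0.02 ]
index_post top 0.62 [323.5 162.3] 53 [ 0.676 -0.021  0.02 ]
index_post top 0.26 [315.1 111.9] 1147 [ 0.819 -0.009  0.02 ]
index_post side 0.39 [353.6 210.1] 40 [ 0.659 -0.023  0.02 ]
card_edge top 0.75 [379.8 173.9] 1362 [ 0.634 -0.164  0.02 ]
card_edge side 0.71 [349.1 241.6] 1143 [ 0.631 -0.139  0.02 ]
clip top 0.77 [170.3 285.1] 271 [0.392 0.375 0.02 ]
clip top 0.73 [236.6 264.5] 288 [0.43  0.213 0.02 ]
clip top 0.53 [195.6 337.8] 331 [0.266 0.314 0.02 ]
clip top 0.17 [451.4 145.8] 857 [ 0.696 -0.36   0.02 ]
clip side 0.59 [277.4 161.1] 288 [0.436 0.211 0.02 
[... 655 characters left out ...]
0.572 0.316 0.02 ]
bowl top 0.68 [325.7 164.2] 51 [ 0.671 -0.026  0.02 ]
bowl side 0.58 [316.  134.6] 357 [0.574 0.348 0.02 ]
saucer top 0.6 [328.4 279.7] 1827 [ 0.376 -0.01   0.02 ]
saucer side 0.91 [256.  211.3] 933 [ 0.373 -0.011  0.02 ]
mug top 0.64 [459.6 226. ] 1236 [ 0.483 -0.349  0.02 ]
mug side 0.72 [385.8 296.8] 972 [ 0.7   -0.315  0.02 ]
mug side 0.46 [355.  209.5] 21 [ 0.663 -0.021  0.02 ]
glass top 0.55 [451.2 145.6] 765 [ 0.697 -0.36   0.02 ]
glass side 0.68 [385.4 295.9] 968 [ 0.699 -0.313  0.02 ]
pump_bottle top 0.69 [316.7 113.8] 1144 [ 0.814 -0.013  0.02 ]
pump_bottle side 0.97 [398.8 191.2] 1136 [0.809 0.047 0.02 ]
pump_bottle side 0.4 [276.9 163.6] 204 [0.435 0.198 0.02 ]
```

View pics/crop_t.png

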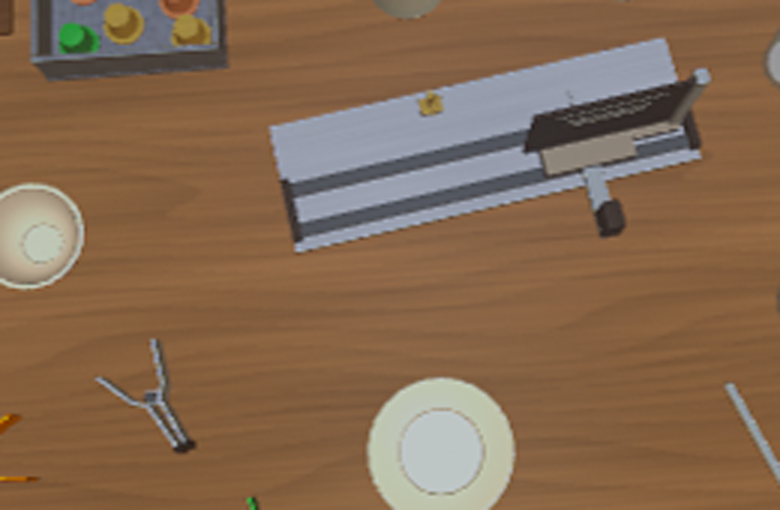

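View pics/crop_s.png

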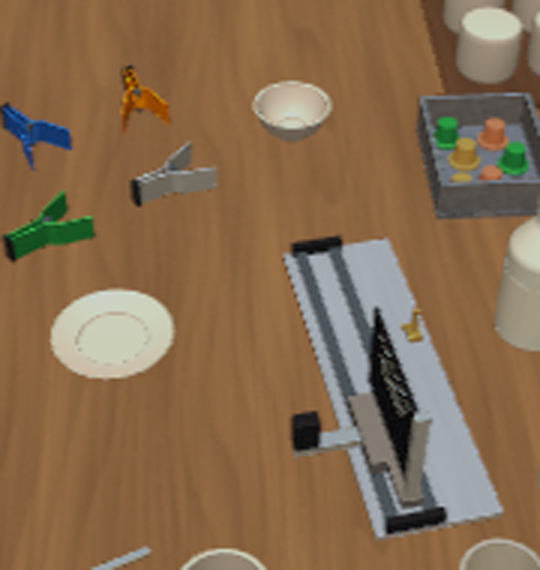

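Run:
```python
from h import *
from scipy.optimize import least_squares
T=capture("top");S=capture("side")
C=lambda L,b:np.array(L,float)/3+b-1/3
t=C([(270,127),(667,39),(700,155),(298,251)],(180,130))
s=C([(388,239),(502,510),(381,534),(285,256)],(220,100))
print(onplane(T,t,.008).round(4)); print(onplane(S,s,.008).round(4))
R=np.array([[.0575,.18],[.0575,-.18],[-.0575,-.18],[-.0575,.18]])
def mod(p,R):
    c,sn=np.cos(p[2]),np.sin(p[2]); return np.c_[R@np.array([[c,sn],[-sn,c]])+p[:2],np.full(len(R),.008)]
f=lambda p:np.r_[(proj(T,mod(p,R))-t).ravel(),(proj(S,mod(p,R))-s).ravel()]
r=least_squares(f,[.63,-.08,.2]);print(r.x,np.degrees(r.x[2]),r.fun.round(1))
# tri others
def tr(n,a,b):
    P=tri([(T,C([a],(180,130))[0],0),(S,C([b],(220,100))[0],0)]);c,sn=np.cos(r.x[2]),np.sin(r.x[2]);q=P[:2]-r.x[:2]
    print(n,P.round(4),"rail",(np.array([c*q[0]+sn*q[1],-sn*q[0]+c*q[1]])).round(4))
tr("knobtop",(611,206),(305,419)); tr("postbase",(432,108),(415,336)); tr("card top free",(538,117),(377,311))
tr("hinge top",(154,398),(172,165)); tr("jawtip",(183,446),(136,190));tr("ear1",(155,341),(190,146));tr("ear2",(98,379),(216,172))
w=capture("wrist");Rw,tw,_=cam(w);print("wristcam",-Rw.T@tw, read_state()["position"], Rw)
```

```text
[[ 0.6642  0.1218  0.008 ]
 [ 0.7191 -0.2347  0.008 ]
 [ 0.6105 -0.2504  0.008 ]
 [ 0.5521  0.1032  0.008 ]]
[[ 0.6645  0.1221  0.008 ]
 [ 0.7208 -0.2288  0.008 ]
 [ 0.612  -0.2467  0.008 ]
 [ 0.5526  0.1022  0.008 ]]
[ 0.63693269 -0.06387881  0.16027638] 9.18315984538514 [-0.5 -0.2 -1.  -1.1  0.2  0.6 -0.6  0.3  0.1 -0.2  0.9  1.1 -1.   1.4
 -0.4 -0.5]
knobtop [ 0.5559 -0.1585  0.061 ] rail [-0.0951 -0.0805]
postbase [ 0.672  -0.0208  0.009 ] rail [0.0415 0.037 ]
card top free [ 0.6189 -0.0974  0.1289] rail [-0.0232 -0.0302]
hinge top [0.4353 0.2224 0.0376] rail [-0.1533  0.3148]
jawtip [0.3956 0.2039 0.0194] rail [-0.1955  0.3029]
ear1 [0.4664 0.2099 0.0761] rail [-0.1247  0.2975]
ear2 [ 0.4721  0.2878 -0.0317] rail [-0.1066  0.3735]
wristcam [ 0.22930034 -0.58813919  0.38443537] [ 0.14787509 -0.60723239  0.22253298] [[ 2.37325678e-01 -9.71430142e-01  4.29472741e-05]
 [-9.25806534e-01 -2.26166192e-01  3.02871450e-01]
 [-2.94208742e-01 -7.19189330e-02 -9.53031418e-01]]
```

```bash
cat >> h.py <<'E'
from scipy.spatial.transform import Rotation as Rot
def down(az):  # tool pointing down, tool z at azimuth az deg
    z=np.array([np.cos(np.radians(az)),np.sin(np.radians(az)),0]);x=np.array([0,0,-1.]);return np.c_[x,np.cross(z,x),z]
def go(pos,az):
    s=read_state();R=np.array(s["tcp_rot"]);p=np.array(s["position"])
    sh=R.T@(np.array(pos)-p); rv=Rot.from_matrix(R.T@down(az)).as_rotvec(degrees=True)
    print("t",s["time_s"],"pos",p.round(4),"shift",sh.round(4),"rot",rv.round(2),"F",np.round(s["force"],1),"open",round(s["opening"]*.087,4),"j",np.round(s["joint_positions"],1))
E
python3 - <<'E'
from h import *
go([.556,-.1585,.18],-80.8)
E
```

```text
t 1.7 pos [ 0.1479 -0.6072  0.2225] shift [ 0.0425  0.5027 -0.3395] rot [ 4.48 -0.    0.  ] F [ 0.4 -0.3  0.8] open 0.087 j [-86.5  30.2  82.1  -0.   67.7 -10.2]
```

Call:
{"api": "play_rows", "payload": {
  "rows": [
    [[0.0425, 0.5027, -0.3395, 4.5, 0, 0, 0.05], [0.0425, 0.5027, -0.3395, 4.5, 0, 0, 0.05], [0.0425, 0.5027, -0.3395, 4.5, 0, 0, 0.05], [0.0425, 0.5027, -0.3395, 4.5, 0, 0, 0.05], [0.0425, 0.5027, -0.3395, 4.5, 0, 0, 0.05], [0.0425, 0.5027, -0.3395, 4.5, 0, 0, 0.05], [0.0425, 0.5027, -0.3395, 4.5, 0, 0, 0.05], [0.0425, 0.5027, -0.3395, 4.5, 0, 0, 0.05], [0.0425, 0.5027, -0.3395, 4.5, 0, 0, 0.05], [0.0425, 0.5027, -0.3395, 4.5, 0, 0, 0.05], [0.0425, 0.5027, -0.3395, 4.5, 0, 0, 0.05], [0.0425, 0.5027, -0.3395, 4.5, 0, 0, 0.05]]
  ]
}}

```text
time_s: 2.9
position: [0.5519, -0.1628, 0.1807]
tcp_rot: [[0.001, 0.987, 0.16], [-0.0, 0.16, -0.987], [-1.0, 0.0, 0.0]]
force: [0.5, -0.8, 0.4]
opening: 0.573
```

Run:
```python
from h import *
go([.556,-.1585,.18],-80.8)
```

```text
t 2.9 pos [ 0.5519 -0.1628  0.1807] shift [ 0.0007  0.0047 -0.0036] rot [-0.01  0.03 -0.02] F [ 0.5 -0.8  0.4] open 0.0498 j [-27.6  29.4  91.8  -0.   58.8  53.3]
```

Call:
{"api": "play_rows", "payload": {
  "rows": [
    [[0, 0.001, 0, 0, 0, 0, 0.05], [0, 0.001, 0, 0, 0, 0, 0.05]]
  ]
}}

```text
time_s: 3.1
position: [0.5521, -0.1632, 0.1805]
tcp_rot: [[-0.0, 0.987, 0.163], [-0.0, 0.163, -0.987], [-1.0, -0.0, 0.0]]
force: [0.3, 0.1, 0.4]
opening: 0.575
```

Run:
```python
from h import *
go([.556,-.1585,.18],-80.8)
w=capture("wrist"); cv2.imwrite("pics/w1.png",w["pixels"][:,:,::-1])
for n,P in dict(knob=(.5559,-.1585,.06),post=(.672,-.0208,.037)).items(): print(n,proj(w,P,1))
for n in ["knob_top","pointer","index_post","carriage"]:
    for r in trace("wrist",n)[:2]: print(n,r["p"],r["at"])
```

```text
t 3.1 pos [ 0.5521 -0.1632  0.1805] shift [ 0.0005  0.0046 -0.004 ] rot [0.17 0.02 0.02] F [0.3 0.1 0.4] open 0.05 j [-27.6  29.4  91.8  -0.   58.8  53.1]
knob [[313.92716234 193.91537562]]
post [[198.73585024  58.6028989 ]]
knob_top 0.87 [320.1, 119.7]
pointer 0.57 [322.2, 120.3]
index_post 0.55 [202.1, 60.3]
```

View pics/w1.png

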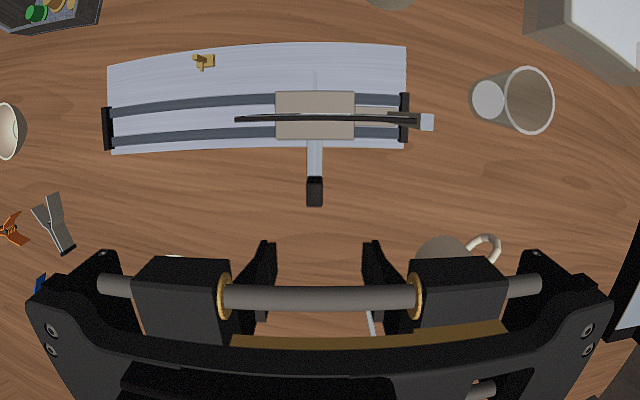

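Run:
```python
import cv2
im=cv2.imread("pics/w1.png")[40:215,180:340]
cv2.imwrite("pics/w1z.png",cv2.resize(im[:,:],None,fx=4.5,fy=3.4*1,interpolation=cv2.INTER_CUBIC))
```

```text
(no output)
```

View pics/w1z.png

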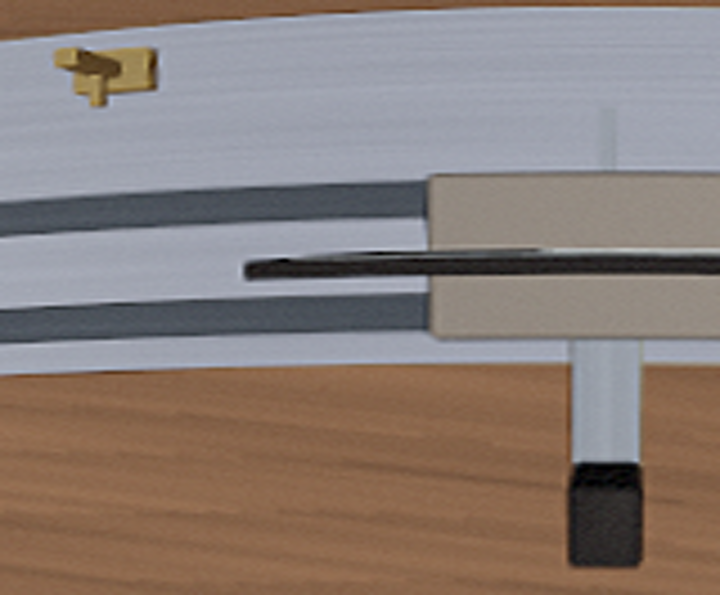

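Run:
```python
from h import *
w=capture("wrist")
th=np.radians(9.18);ax=np.array([[np.cos(th),np.sin(th)],[-np.sin(th),np.cos(th)]]);o=np.array([.6369,-.0639])
def f(n,uv,z):
    P=onplane(w,uv,z,1)[0]; print(n,P.round(4),"rail",(ax@(P[:2]-o)).round(4))
f("knob",(314.7,191.2),.06);f("pointer",(315.1,71.8),.024)
for z in(.018,.024,.030): f("idx",(202,70.3),z)
f("cardtopcorner",(180+247/4.5,40+268/3.4),.13)
# rail corners
for uv in[(107,66),(406.5,46),(404.5,148),(112,154)]: f("rail",uv,.008)
go([.556,-.1585,.033],-80.8)
```

```text
knob [ 0.5573 -0.1613  0.06  ] rail [-0.0941 -0.0835]
pointer [ 0.6712 -0.1432  0.024 ] rail [ 0.0212 -0.0838]
idx [ 0.6611 -0.0217  0.018 ] rail [0.0306 0.0378]
idx [ 0.6606 -0.0241  0.024 ] rail [0.0297 0.0355]
idx [ 0.6601 -0.0265  0.03  ] rail [0.0288 0.0332]
cardtopcorner [ 0.6193 -0.0964  0.13  ] rail [-0.0226 -0.0292]
rail [0.6659 0.1198 0.008 ] rail [0.0579 0.1767]
rail [ 0.7216 -0.2352  0.008 ] rail [ 0.0562 -0.1826]
rail [ 0.6086 -0.2533  0.008 ] rail [-0.0582 -0.1825]
rail [0.5536 0.1014 0.008 ] rail [-0.0558  0.1764]
t 3.4 pos [ 0.5508 -0.1656  0.1808] shift [ 0.1478  0.0063 -0.0063] rot [-0.16  0.01  0.01] F [ 0.3 -0.2 -0.2] open 0.0499 j [-27.9  29.4  91.8  -0.   58.8  53.1]
```

Run:
```python
from h import *
for i in range(3):
    c=capture("wrist"); R,t,K=cam(c); print((-R.T@t).round(4)); go([.5565,-.160,.034],-80.8)
```

```text
[ 0.6336 -0.1532  0.3427]
t 3.45 pos [ 0.5509 -0.1655  0.1808] shift [ 0.1468  0.0064 -0.0046] rot [-0.14  0.    0.  ] F [0.4 0.2 0.5] open 0.0499 j [-27.8  29.4  91.8  -0.   58.8  53.1]
[ 0.6337 -0.1531  0.3427]
t 3.5 pos [ 0.551  -0.1653  0.1808] shift [ 0.1468  0.0062 -0.0044] rot [-0.13  0.01 -0.  ] F [ 1.1 -0.4  0.1] open 0.0499 j [-27.8  29.4  91.8  -0.   58.8  53.1]
[ 0.6338 -0.1529  0.3427]
t 3.55 pos [ 0.5511 -0.1652  0.1808] shift [ 0.1468  0.0061 -0.0043] rot [-0.11  0.01 -0.01] F [ 0.2 -0.4 -0.1] open 0.05 j [-27.8  29.4  91.8  -0.   58.8  53.1]
```

Call:
{"api": "play_rows", "payload": {
  "rows": [
    [[0.03, 0.005, -0.004, 0, 0, 0, 0.05], [0.06, 0.005, -0.004, 0, 0, 0, 0.05], [0.08, 0.005, -0.004, 0, 0, 0, 0.05], [0.095, 0.005, -0.004, 0, 0, 0, 0.05], [0.1, 0.005, -0.004, 0, 0, 0, 0.05], [0.1, 0.005, -0.004, 0, 0, 0, 0.05], [0.1, 0.005, -0.004, 0, 0, 0, 0.05], [0.1, 0.005, -0.004, 0, 0, 0, 0.05]]
  ]
}}

```text
time_s: 4.35
position: [0.5566, -0.16, 0.0817]
tcp_rot: [[0.002, 0.987, 0.159], [-0.001, 0.159, -0.987], [-1.0, 0.002, 0.001]]
force: [0.3, 0.1, 0.5]
opening: 0.576
```

Run:
```python
from h import *
for i in range(2):
    c=capture("wrist"); go([.5565,-.160,.034],-80.8)
cv2.imwrite("pics/w2.png",c["pixels"][:,:,::-1])
```

```text
t 4.4 pos [ 0.5565 -0.1599  0.0816] shift [ 0.0476 -0.0001  0.0001] rot [-0.02  0.07 -0.1 ] F [-0.1  0.2 -0.3] open 0.05 j [-27.1  37.8  95.4   0.   46.6  53.7]
t 4.45 pos [ 0.5564 -0.1598  0.0816] shift [ 0.0476 -0.      0.0002] rot [-0.02  0.06 -0.09] F [-0.6 -0.  -0.2] open 0.0498 j [-27.1  37.8  95.4   0.   46.6  53.7]
```

View pics/w2.png

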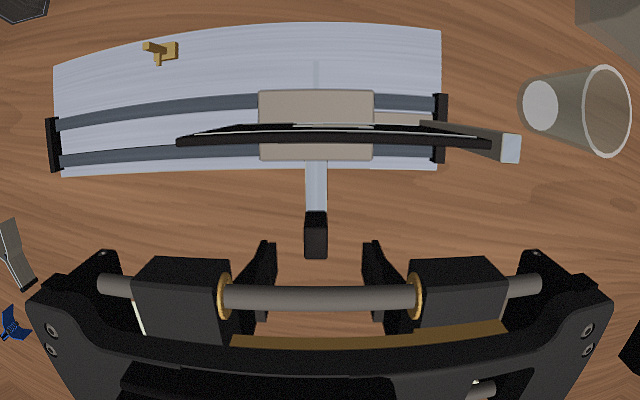

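Call:
{"api": "play_rows", "payload": {
  "rows": [
    [[0.02, 0, 0, 0, 0, 0, 0.05], [0.035, 0, 0, 0, 0, 0, 0.05], [0.045, 0, 0, 0, 0, 0, 0.05], [0.048, 0, 0, 0, 0, 0, 0.05], [0.048, 0, 0, 0, 0, 0, 0.01], [0.048, 0, 0, 0, 0, 0, 0.01], [0.048, 0, 0, 0, 0, 0, 0.01], [0.048, 0, 0, 0, 0, 0, 0.01], [0.048, 0, 0, 0, 0, 0, 0.01]]
  ]
}}

```text
time_s: 5.35
position: [0.556, -0.1594, 0.033]
tcp_rot: [[0.001, 0.987, 0.159], [0.0, 0.159, -0.987], [-1.0, 0.001, -0.0]]
force: [0.4, 2.7, 1.4]
opening: 0.203
```

Run:
```python
from h import *
c=capture("wrist"); go([.5565,-.160,.034],-80.8)
cv2.imwrite("pics/w3.png",c["pixels"][:,:,::-1])
```

```text
t 5.4 pos [ 0.556  -0.1592  0.033 ] shift [-0.001   0.0004  0.0009] rot [-0.05 -0.03 -0.03] F [-0.3  1.7  1. ] open 0.0158 j [-27.1  42.4  96.6   0.1  41.1  53.7]
```

View pics/w3.png

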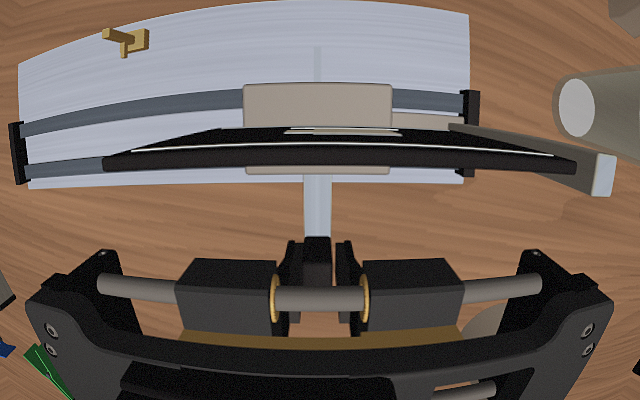

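Call:
{"api": "play_rows", "payload": {
  "rows": [
    [[0, 0, -0.012, 0, 0, 0, 0.01], [0, 0, -0.027, 0, 0, 0, 0.01], [0, 0, -0.042, 0, 0, 0, 0.01], [0, 0, -0.057, 0, 0, 0, 0.01], [0, 0, -0.072, 0, 0, 0, 0.01], [0, 0, -0.087, 0, 0, 0, 0.01], [0, 0, -0.1, 0, 0, 0, 0.01], [0, 0, -0.11, 0, 0, 0, 0.01], [0, 0, -0.115, 0, 0, 0, 0.01], [0, 0, -0.117, 0, 0, 0, 0.01], [0, 0, -0.117, 0, 0, 0, 0.01], [0, 0, -0.117, 0, 0, 0, 0.01]]
  ]
}}

```text
time_s: 6.6
position: [0.5371, -0.0421, 0.0329]
tcp_rot: [[0.0, 0.987, 0.16], [0.001, 0.16, -0.987], [-1.0, 0.001, -0.001]]
force: [-0.6, 1.0, 6.7]
opening: 0.179
```

```bash
cat > look.py <<'E'
from h import *
import sys
def look(name,cams=("wrist","top","side")):
    for n in cams:
        c=capture(n); cv2.imwrite(f"pics/{name}_{n}.png",c["pixels"][:,:,::-1])
    return c
E
python3 - <<'E'
from look import *
w=capture("wrist");im=w["pixels"][:,:,::-1]
cv2.imwrite("pics/w4.png",im)
cv2.imwrite("pics/w4z.png",cv2.resize(im[0:110,260:380],None,fx=6,fy=5.4,interpolation=cv2.INTER_CUBIC))
go([.5565,-.160,.034],-80.8)
E
```

```text
t 6.65 pos [ 0.5371 -0.0421  0.033 ] shift [-0.0012  0.0003  0.1195] rot [-0.01 -0.06 -0.03] F [0.6 0.3 5.7] open 0.0156 j [-1.640e+01  4.070e+01  1.024e+02  1.000e-01  3.690e+01  6.430e+01]
```

View pics/w4z.png

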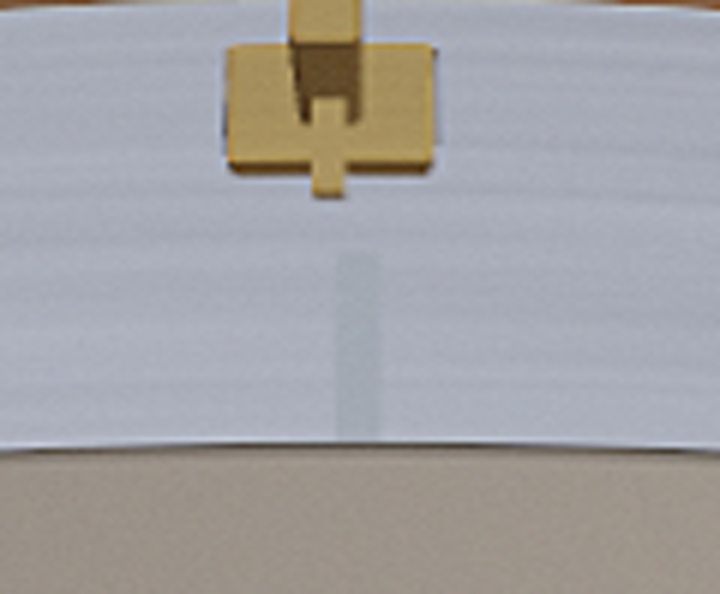

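View pics/w4.png

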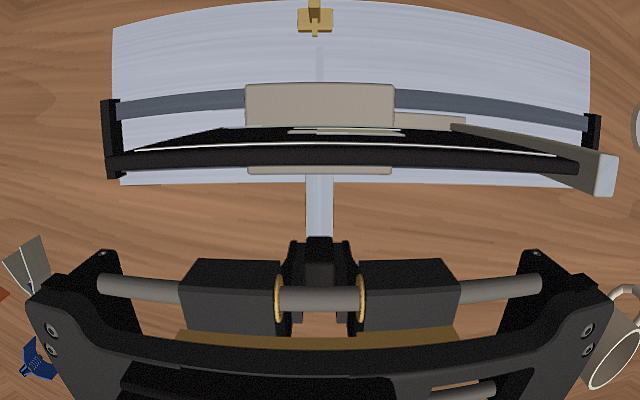

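Run:
```python
from h import *
w=capture("wrist")
th=np.radians(9.18);ax=np.array([[np.cos(th),np.sin(th)],[-np.sin(th),np.cos(th)]]);o=np.array([.6369,-.0639])
def f(n,uv,z):
    P=onplane(w,uv,z,1)[0]; print(n,P.round(4),"rail",(ax@(P[:2]-o)).round(4))
z=lambda x,y:(260+(x+.5)/6-.5,(y+.5)/5.4-.5)
f("ptr",z(356,256),.024);f("ptrbase",z(359,435),.024)
for h in(.02,.024,.03):f("idx tip",z(329,192),h)
f("idx base L",z(228,165),.011);f("idx base R",z(433,165),.011)
f("post top L",z(290,42),.037);f("post top R",z(358,42),.037)
for uv in[(113,30),(590,52),(584,187),(121,185)]: f("rail",uv,.008)
```

```text
ptr [ 0.6543 -0.0238  0.024 ] rail [0.0236 0.0368]
ptrbase [ 0.6359 -0.0271  0.024 ] rail [0.0049 0.0365]
idx tip [ 0.6617 -0.0201  0.02  ] rail [0.0314 0.0393]
idx tip [ 0.6607 -0.0203  0.024 ] rail [0.0305 0.0393]
idx tip [ 0.6593 -0.0206  0.03  ] rail [0.029  0.0392]
idx base L [ 0.6655 -0.0093  0.011 ] rail [0.037  0.0493]
idx base R [ 0.6686 -0.029   0.011 ] rail [0.0369 0.0294]
post top L [ 0.6723 -0.0153  0.037 ] rail [0.0427 0.0424]
post top R [ 0.6732 -0.0209  0.037 ] rail [0.0427 0.0367]
rail [0.6639 0.1228 0.008 ] rail [0.0565 0.18  ]
rail [ 0.7216 -0.2312  0.008 ] rail [ 0.057  -0.1787]
rail [ 0.6119 -0.2541  0.008 ] rail [-0.055  -0.1837]
rail [0.553  0.1044 0.008 ] rail [-0.056   0.1795]
```

Call:
{"api": "play_rows", "payload": {
  "rows": [
    [[0, 0, -0.0015, 0, 0, 0, 0.01], [0, 0, -0.0026, 0, 0, 0, 0.01], [0, 0, -0.0026, 0, 0, 0, 0.01], [0, 0, -0.0026, 0, 0, 0, 0.01]]
  ]
}}

```text
time_s: 7.1
position: [0.5368, -0.0401, 0.033]
tcp_rot: [[0.001, 0.987, 0.16], [0.0, 0.16, -0.987], [-1.0, 0.001, -0.0]]
force: [0.4, -0.8, 6.0]
opening: 0.182
```

Run:
```python
from look import *
w=capture("wrist");im=w["pixels"][:,:,::-1]
cv2.imwrite("pics/w5z.png",cv2.resize(im[0:110,260:380],None,fx=6,fy=5.4,interpolation=cv2.INTER_CUBIC))
go([.5565,-.160,.034],-80.8)
```

```text
t 7.15 pos [ 0.5369 -0.0401  0.033 ] shift [-0.0011  0.0002  0.1215] rot [ 0.   -0.01 -0.04] F [-0.4 -1.5  6. ] open 0.0157 j [-1.620e+01  4.060e+01  1.025e+02  1.000e-01  3.680e+01  6.460e+01]
```

View pics/w5z.png

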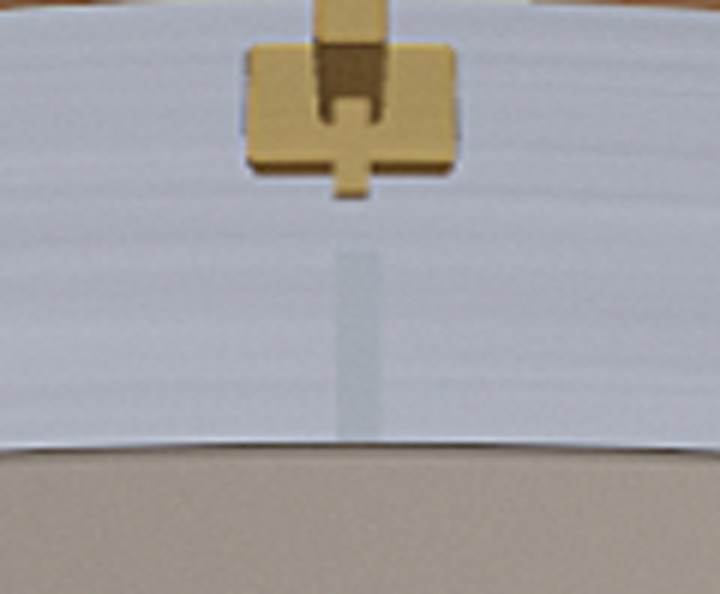

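Call:
{"api": "play_rows", "payload": {
  "rows": [
    [[0, 0, -0.0006, 0, 0, 0, 0.01], [0, 0, -0.0006, 0, 0, 0, 0.01], [0, 0, -0.0006, 0, 0, 0, 0.01]]
  ]
}}

```text
time_s: 7.45
position: [0.5367, -0.0397, 0.033]
tcp_rot: [[0.001, 0.987, 0.16], [0.0, 0.16, -0.987], [-1.0, 0.001, -0.0]]
force: [0.2, -2.5, 6.0]
opening: 0.181
```

Run:
```python
from look import *
w=capture("wrist");im=w["pixels"][:,:,::-1]
cv2.imwrite("pics/w6z.png",cv2.resize(im[0:110,260:380],None,fx=6,fy=5.4,interpolation=cv2.INTER_CUBIC))
go([.5565,-.160,.034],-80.8)
```

```text
t 7.5 pos [ 0.5368 -0.0397  0.033 ] shift [-0.001   0.0002  0.1219] rot [ 0.01 -0.   -0.04] F [-0.3 -1.5  5.7] open 0.0155 j [-16.1  40.6 102.5   0.   36.8  64.6]
```

View pics/w6z.png

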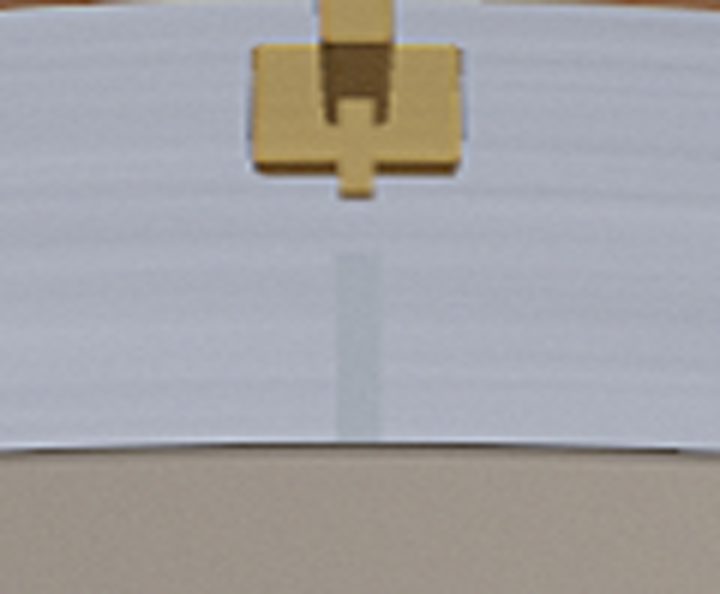

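Pointer and index tip line up at zoomed columns 357 and 356. Now I release and go straight up.

Call:
{"api": "play_rows", "payload": {
  "rows": [
    [[0, 0, 0, 0, 0, 0, 0.045], [0, 0, 0, 0, 0, 0, 0.045], [0, 0, 0, 0, 0, 0, 0.045], [0, 0, 0, 0, 0, 0, 0.045], [-0.02, 0, 0, 0, 0, 0, 0.045], [-0.06, 0, 0, 0, 0, 0, 0.045], [-0.1, 0, 0, 0, 0, 0, 0.05], [-0.14, 0, 0, 0, 0, 0, 0.06], [-0.16, 0, 0, 0, 0, 0, 0.087], [-0.16, 0, 0, 0, 0, 0, 0.087], [-0.16, 0, 0, 0, 0, 0, 0.087]]
  ]
}}

```text
time_s: 8.6
position: [0.5362, -0.0407, 0.1924]
tcp_rot: [[-0.0, 0.987, 0.16], [0.0, 0.16, -0.987], [-1.0, -0.0, -0.0]]
force: [-0.9, -0.2, -0.7]
opening: 0.852
```

Run:
```python
from look import *
for n in("wrist","top","side"):
    w=capture(n);cv2.imwrite(f"pics/a_{n}.png",w["pixels"][:,:,::-1])
    if n=="wrist": cv2.imwrite("pics/w7z.png",cv2.resize(w["pixels"][30:140,260:380,::-1],None,fx=6,fy=5.4,interpolation=cv2.INTER_CUBIC))
    if n=="top": cv2.imwrite("pics/tclip.png",cv2.resize(w["pixels"][230:290,200:260,::-1],None,fx=9,fy=9,interpolation=cv2.INTER_CUBIC))
    if n=="side": cv2.imwrite("pics/sclip.png",cv2.resize(w["pixels"][140:180,255:305,::-1],None,fx=12,fy=12,interpolation=cv2.INTER_CUBIC))
go([.5565,-.160,.034],-80.8)
```

```text
t 8.75 pos [ 0.5354 -0.0405  0.1909] shift [0.1567 0.0023 0.1216] rot [-0.02 -0.1   0.2 ] F [-0.1  0.8  0. ] open 0.0837 j [-16.3  26.   96.5   0.   57.7  64.6]
```

View pics/w7z.png

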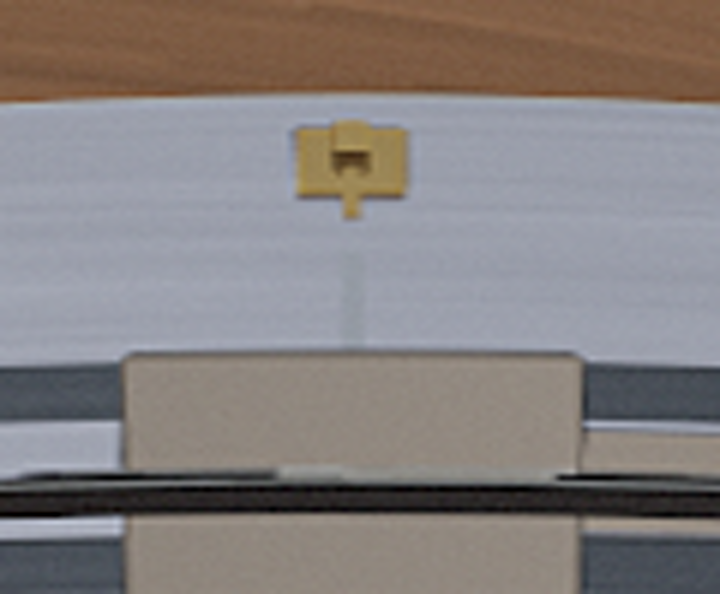

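View pics/a_wrist.png

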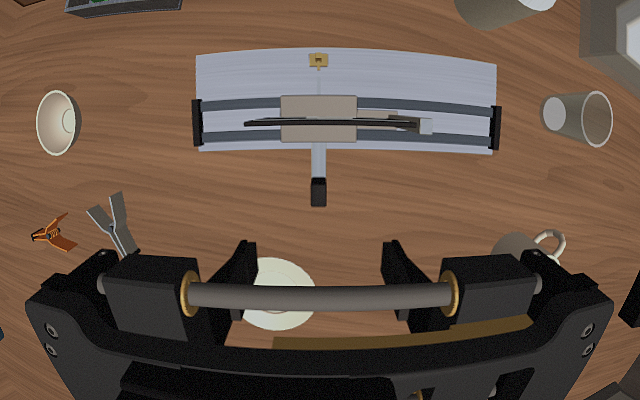

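View pics/tclip.png

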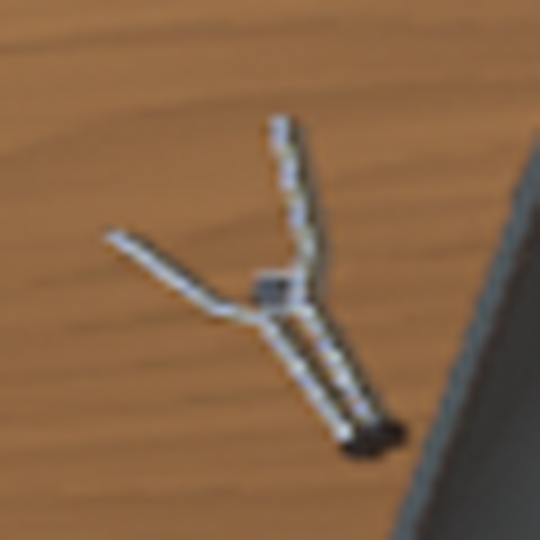

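View pics/sclip.png

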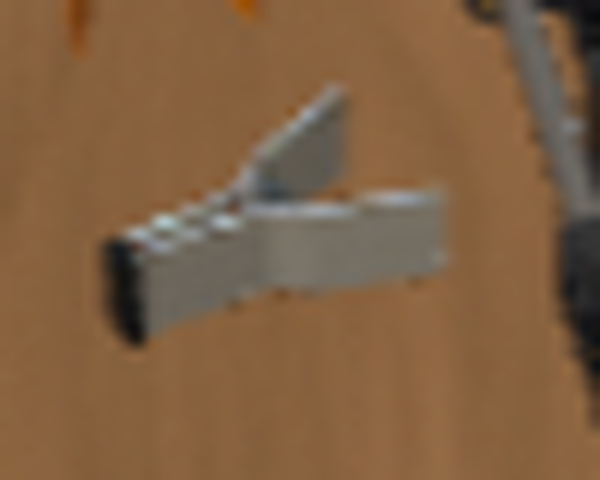

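Run:
```python
from h import *
T=capture("top");S=capture("side")
t=lambda x,y:(200+x/9-.5,230+y/9-.5); s=lambda x,y:(255+x/12-.5,140+y/12-.5)
P={}
for n,a,b in[("e1",t(282,120),s(440,188)),("e2",t(112,237),s(338,88)),("jaw",t(375,437),s(118,238)),("pin",t(276,288),s(248,192))]:
    A=onplane(T,a,.03)[0];B=onplane(S,b,.03)[0];P[n]=(A+B)/2;print(n,A.round(4),B.round(4))
m=(P["e1"]+P["e2"])/2
for q in("jaw","pin"):
    d=P[q]-m;print(q,np.linalg.norm(d),np.degrees(np.arctan2(d[1],d[0])))
d=P["jaw"]-P["pin"];print(np.linalg.norm(d),np.degrees(np.arctan2(d[1],d[0])),"earspan",np.linalg.norm(P["e1"]-P["e2"]),np.degrees(np.arctan2(*(P["e1"]-P["e2"])[[1,0]])))
```

```text
e1 [0.4829 0.2232 0.03  ] [0.4825 0.2266 0.03  ]
e2 [0.4546 0.2701 0.03  ] [0.4549 0.2723 0.03  ]
jaw [0.3958 0.2005 0.03  ] [0.394  0.2101 0.03  ]
pin [0.4374 0.226  0.03  ] [0.4295 0.2278 0.03  ]
jaw 0.08526972017992104 -149.9127648119186
pin 0.04110079069574243 -149.01472828717385
0.044178674534456404 -150.7482314340771 earspan 0.05407006031245459 -58.843324105176826
```

Run:
```python
from h import *
go([.4609,.2435,.12],-59.7)
```

```text
t 8.85 pos [ 0.5358 -0.0406  0.1911] shift [ 0.0716 -0.0284 -0.2923] rot [-21.12  -0.11   0.15] F [-0.  -0.5 -0.1] open 0.0857 j [-16.3  26.   96.5   0.   57.8  64.6]
```

Call:
{"api": "play_rows", "payload": {
  "rows": [
    [[0.01, -0.004, -0.04, -5, 0, 0, 0.087], [0.02, -0.008, -0.085, -10, 0, 0, 0.087], [0.03, -0.013, -0.13, -15, 0, 0, 0.087], [0.04, -0.018, -0.175, -20, 0, 0, 0.087], [0.05, -0.022, -0.22, -21.1, 0, 0, 0.087], [0.06, -0.026, -0.26, -21.1, 0, 0, 0.087], [0.07, -0.028, -0.285, -21.1, 0, 0, 0.087], [0.0715, -0.0284, -0.2923, -21.1, 0, 0, 0.087], [0.0715, -0.0284, -0.2923, -21.1, 0, 0, 0.087], [0.0715, -0.0284, -0.2923, -21.1, 0, 0, 0.087], [0.0715, -0.0284, -0.2923, -21.1, 0, 0, 0.087]]
  ]
}}

```text
time_s: 9.95
position: [0.4628, 0.242, 0.1214]
tcp_rot: [[0.001, 0.864, 0.503], [-0.0, 0.503, -0.864], [-1.0, 0.001, 0.0]]
force: [-0.1, 0.6, -0.0]
opening: 1.003
```

Run:
```python
from h import *
w=capture("wrist"); w=capture("wrist");cv2.imwrite("pics/w8.png",w["pixels"][:,:,::-1])
go([.4609,.2435,.004],-59.7)
for n,P in dict(e1=(.4827,.225,.03),e2=(.4547,.2715,.03),pin=(.435,.2283,.03),jaw=(.395,.205,.03)).items(): print(n,proj(w,P,1))
```

```text
t 10.05 pos [0.4628 0.2421 0.1215] shift [ 0.1175 -0.001  -0.0022] rot [-0.13  0.02 -0.04] F [-0.  -0.2 -1.4] open 0.0868 j [ 15.4  31.  102.2  -0.   46.7  75.2]
e1 [[347.04883602 198.34868606]]
e2 [[283.68372132 199.25874934]]
pin [[315.80235077 240.74083706]]
jaw [[316.01581473 284.44843185]]
```

View pics/w8.png

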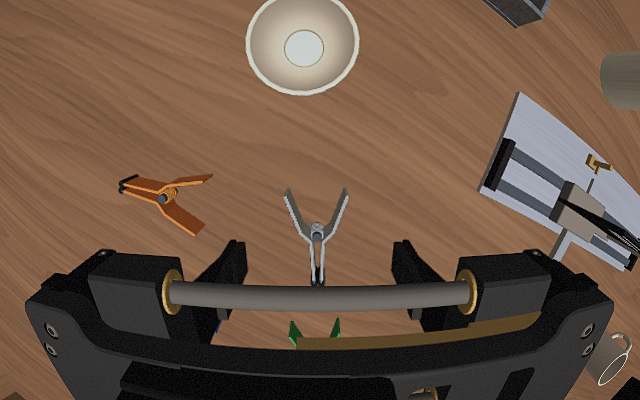

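Run:
```python
import cv2
im=cv2.imread("pics/w8.png")[175:300,265:370]
cv2.imwrite("pics/w8z.png",cv2.resize(im,None,fx=5,fy=4.8,interpolation=cv2.INTER_CUBIC))
```

```text
(no output)
```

View pics/w8z.png

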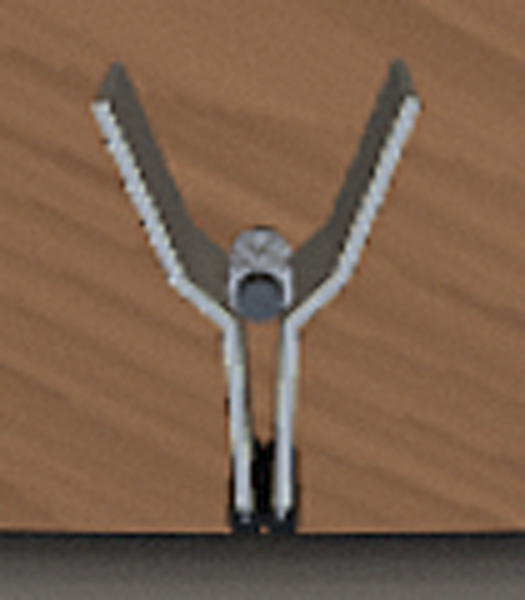

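Run:
```python
from h import *
w=capture("wrist")
z=lambda x,y:(265+(x+.5)/5-.5,175+(y+.5)/4.8-.5)
a=onplane(w,[z(93,104)],.03,1)[0];b=onplane(w,[z(420,98)],.03,1)[0];p=onplane(w,[z(262,295)],.03,1)[0];j=onplane(w,[z(264,525)],.03,1)[0]
print(a,b,p,j,np.linalg.norm(a-b)); m=(a+b)/2
for q in(p,j): d=q-m;print(np.linalg.norm(d),np.degrees(np.arctan2(d[1],d[0])))
u=(j-m)/np.linalg.norm(j-m);g=m+u*.009;print(g)
go([g[0],g[1],.1],-59.7)
```

```text
[0.45676795 0.27319706 0.03      ] [0.4858223  0.22547426 0.03      ] [0.43942867 0.22973384 0.03      ] [0.39606013 0.20418961 0.03      ] 0.055871466544227345
0.037412594718980056 -148.4033326034974
0.0877409252212706 -149.0334133975185
[0.46357792 0.24470482 0.03      ]
t 10.1 pos [0.4627 0.2422 0.1215] shift [ 0.0215  0.002  -0.0017] rot [-0.12  0.02 -0.04] F [-0.4 -0.5  0.1] open 0.0871 j [ 15.4  31.  102.2  -0.   46.7  75.2]
```

Call:
{"api": "play_rows", "payload": {
  "rows": [
    [[0.03, 0.0015, -0.0017, -0.6, 0, 0, 0.087], [0.06, 0.0015, -0.0017, -0.6, 0, 0, 0.087], [0.085, 0.0015, -0.0017, -0.6, 0, 0, 0.087], [0.1, 0.0015, -0.0017, -0.6, 0, 0, 0.087], [0.108, 0.0015, -0.0017, -0.6, 0, 0, 0.087], [0.113, 0.0015, -0.0017, -0.6, 0, 0, 0.087], [0.116, 0.0015, -0.0017, -0.6, 0, 0, 0.087], [0.116, 0.0015, -0.0017, -0.6, 0, 0, 0.087], [0.116, 0.0015, -0.0017, -0.6, 0, 0, 0.087]]
  ]
}}

```text
time_s: 11.0
position: [0.4629, 0.2455, 0.0058]
tcp_rot: [[0.001, 0.858, 0.513], [0.0, 0.513, -0.858], [-1.0, 0.001, 0.0]]
force: [0.1, -0.5, -0.3]
opening: 1.004
```

Run:
```python
from h import *
w=capture("wrist");cv2.imwrite("pics/w9.png",w["pixels"][:,:,::-1])
go([.463,.2445,.004],-59.2)
```

```text
t 11.05 pos [0.4629 0.2455 0.0058] shift [ 0.0018 -0.0005  0.0009] rot [ 0.09  0.02 -0.08] F [-0.1 -0.4  0. ] open 0.087 j [ 15.7  43.  105.    0.   31.9  74.8]
```

View pics/w9.png

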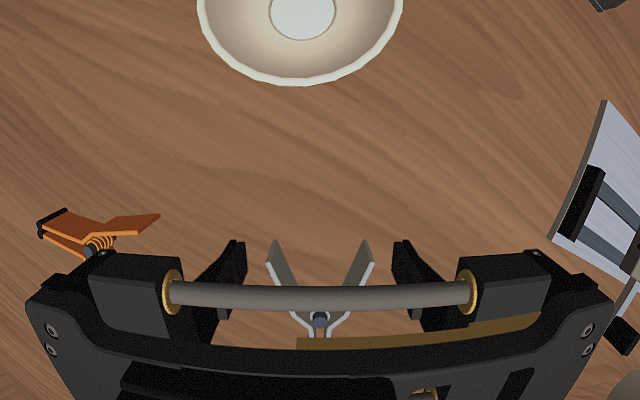

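Call:
{"api": "play_rows", "payload": {
  "rows": [
    [[0.0015, 0, 0, 0, 0, 0, 0.065], [0.0015, 0, 0, 0, 0, 0, 0.055], [0.0015, 0, 0, 0, 0, 0, 0.048], [0.0015, 0, 0, 0, 0, 0, 0.042], [0.0015, 0, 0, 0, 0, 0, 0.036], [0.0015, 0, 0, 0, 0, 0, 0.03], [0.0015, 0, 0, 0, 0, 0, 0.015], [0.0015, 0, 0, 0, 0, 0, 0.015], [0.0015, 0, 0, 0, 0, 0, 0.015], [0.0015, 0, 0, 0, 0, 0, 0.015]]
  ]
}}

```text
time_s: 12.05
position: [0.4627, 0.2454, 0.0037]
tcp_rot: [[0.001, 0.858, 0.513], [0.0, 0.513, -0.858], [-1.0, 0.001, 0.0]]
force: [0.8, 0.3, 1.3]
opening: 0.297
```

Run:
```python
from h import *
w=capture("wrist");cv2.imwrite("pics/w10.png",w["pixels"][:,:,::-1])
go([.463,.2445,.004],-59.2)
```

```text
t 12.1 pos [0.4627 0.2455 0.0037] shift [-0.0003 -0.0003  0.001 ] rot [ 0.08  0.01 -0.04] F [0.6 0.1 1.9] open 0.0259 j [ 15.7  43.3 105.    0.   31.7  74.8]
```

View pics/w10.png

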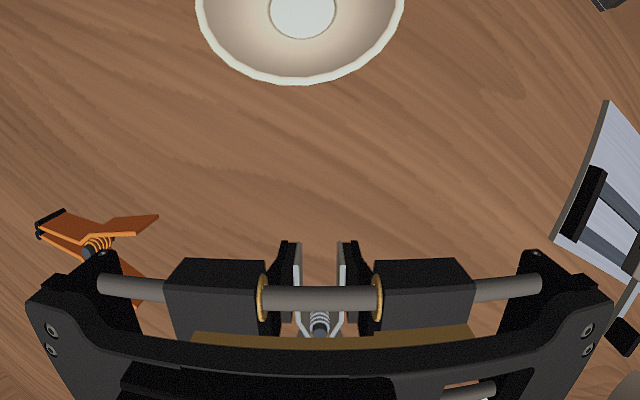

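Call:
{"api": "play_rows", "payload": {
  "rows": [
    [[-0.01, 0, 0, 0, 0, 0, 0.015], [-0.03, 0, 0, 0, 0, 0, 0.015], [-0.055, 0, 0, 0, 0, 0, 0.015], [-0.085, 0, 0, 0, 0, 0, 0.015], [-0.11, 0, 0, 0, 0, 0, 0.015], [-0.13, 0, 0, 0, 0, 0, 0.015], [-0.14, 0, 0, 0, 0, 0, 0.015], [-0.14, 0, 0, 0, 0, 0, 0.015], [-0.14, 0, 0, 0, 0, 0, 0.015], [-0.14, 0, 0, 0, 0, 0, 0.015]]
  ]
}}

```text
time_s: 13.1
position: [0.4614, 0.2451, 0.1425]
tcp_rot: [[-0.003, 0.858, 0.513], [-0.001, 0.513, -0.858], [-1.0, -0.003, -0.001]]
force: [0.9, -0.1, -1.6]
opening: 0.294
```

Run:
```python
from h import *
for n in("wrist","top","side"):
    w=capture(n);cv2.imwrite(f"pics/b_{n}.png",w["pixels"][:,:,::-1])
go([.463,.2445,.144],-59.2)
```

```text
t 13.25 pos [0.4618 0.2452 0.1426] shift [-0.0014  0.0007  0.0012] rot [ 0.08 -0.03  0.13] F [-0.2 -1.5 -1.2] open 0.0257 j [ 15.7  29.1 101.1   0.   49.9  74.8]
```

View pics/b_wrist.png

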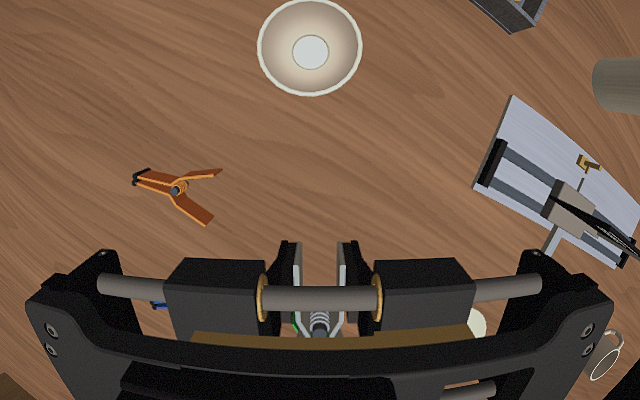

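View pics/b_top.png

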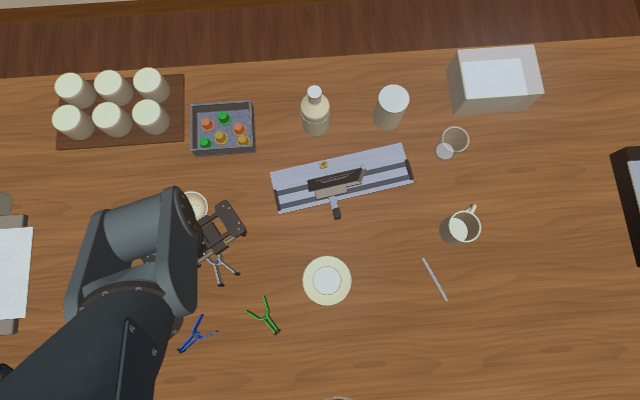

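View pics/b_side.png

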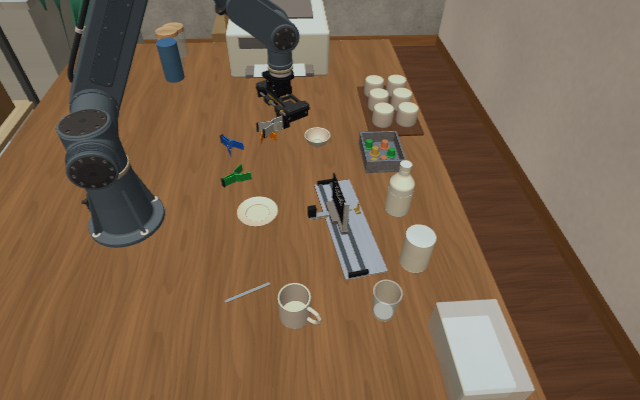

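Run:
```python
import cv2
t=cv2.imread("pics/b_top.png");s=cv2.imread("pics/b_side.png")
cv2.imwrite("pics/bz1.png",cv2.resize(t[245:295,195:250],None,fx=12,fy=12,interpolation=cv2.INTER_CUBIC))
cv2.imwrite("pics/bz2.png",cv2.resize(s[105:145,250:310],None,fx=13,fy=13,interpolation=cv2.INTER_CUBIC))
cv2.imwrite("pics/bz3.png",cv2.resize(t[140:225,265:365],None,fx=7,fy=7,interpolation=cv2.INTER_CUBIC))
cv2.imwrite("pics/bz4.png",cv2.resize(s[165:245,300:380],None,fx=7,fy=7,interpolation=cv2.INTER_CUBIC))
```

```text
(no output)
```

View pics/bz1.png

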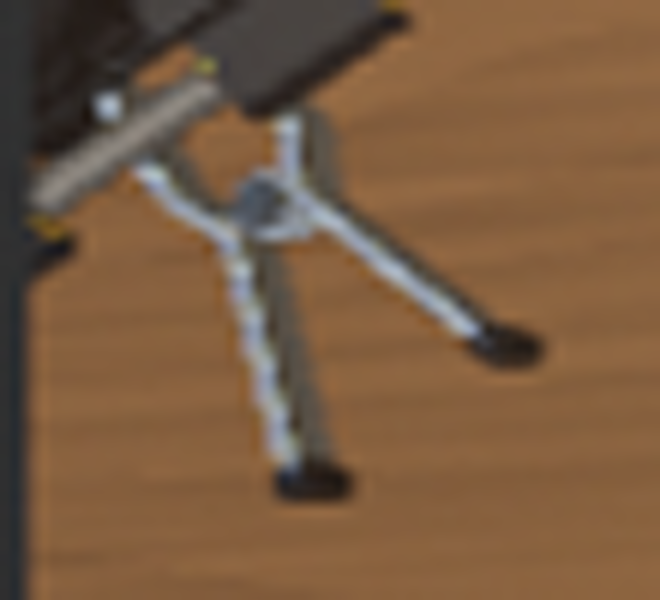

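View pics/bz2.png

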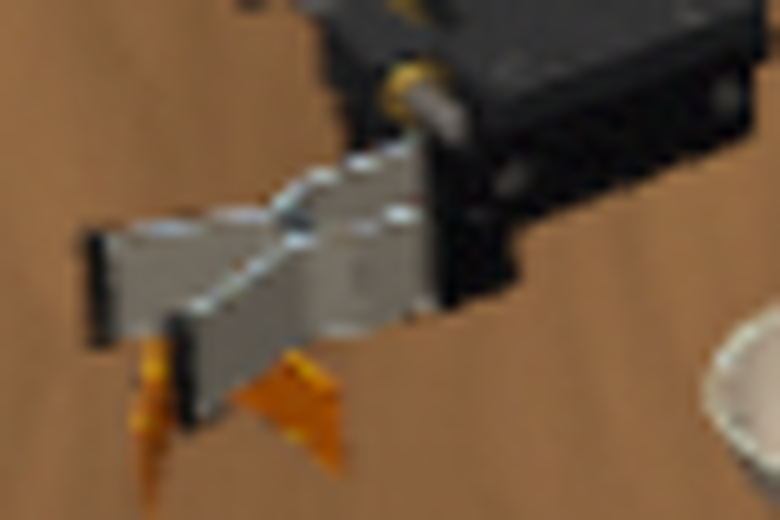

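View pics/bz3.png

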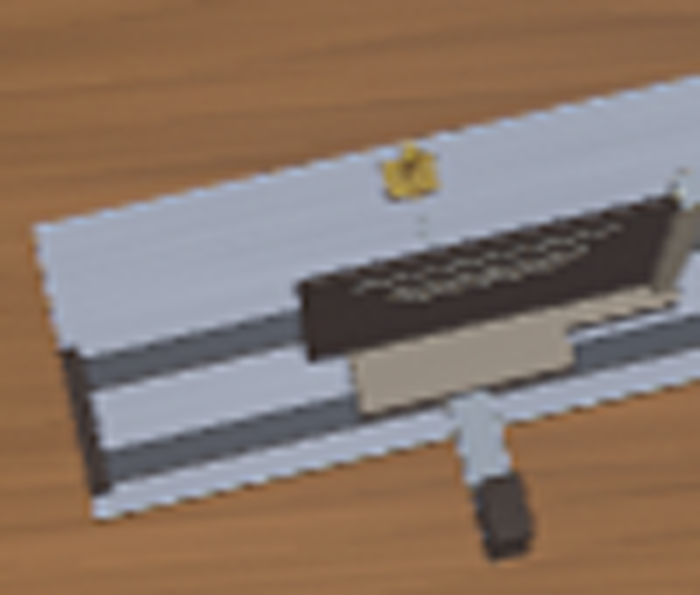

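View pics/bz4.png

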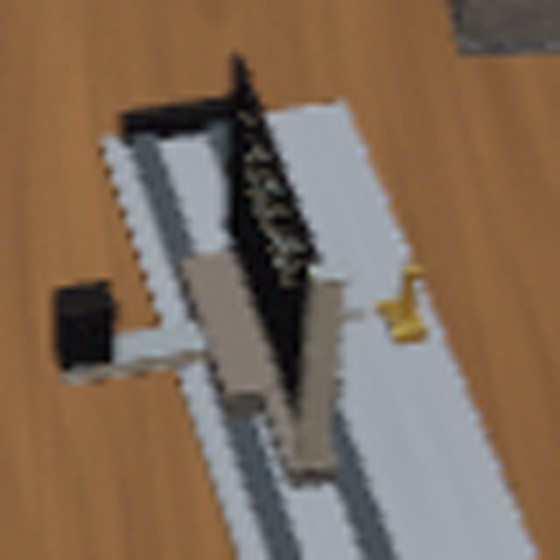

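Run:
```python
from h import *
T=capture("top");S=capture("side")
t=lambda x,y:(195+x/12-.5,245+y/12-.5); s=lambda x,y:(250+x/13-.5,105+y/13-.5)
st=read_state();p=st["position"];R=st["tcp_rot"];g=p-R[:,0]*.019;print("g",g)
for n,a,b in[("jA",t(318,473),s(95,235)),("jB",t(508,338),s(182,320)),("pin",t(262,203),s(293,213))]:
    P=tri([(T,a,0),(S,b,0)]);q=onplane(T,[a],.169)[0];q2=onplane(S,[b],.169)[0]
    print(n,P.round(4),"tool",((P-g)@R).round(4),((q-g)@R).round(4),((q2-g)@R).round(4))
t=lambda x,y:(265+x/7-.5,140+y/7-.5); s=lambda x,y:(300+x/7-.5,165+y/7-.5)
th=np.radians(9.18);ax=np.array([[np.cos(th),np.sin(th)],[-np.sin(th),np.cos(th)]]);o=np.array([.6369,-.0639])
for n,a,b in[("ctop",t(303,285),s(237,57)),("cbot",t(313,360),s(232,238)),("ctop other",t(680,196),s(318,265)),("knob",t(504,485),s(85,290))]:
    P=tri([(T,a,0),(S,b,0)]);print(n,P.round(4),(ax@(P[:2]-o)).round(4))
    if n[0]=="c":
      z=.03 if "bot" in n else .13
      for c,q in((T,a),(S,b)): Q=onplane(c,[q],z)[0];print("  ",Q.round(4),(ax@(Q[:2]-o)).round(4))
```

```text
g [0.46211918 0.2452649  0.16190321]
jA [0.3822 0.2125 0.1746] tool [-0.0126 -0.0854 -0.0129] [-0.007  -0.0845 -0.0141] [-0.007  -0.082  -0.0202]
jB [0.4027 0.1801 0.1731] tool [-0.0111 -0.0845  0.0254] [-0.007  -0.0841  0.0247] [-0.007  -0.0817  0.0204]
pin [0.4283 0.2217 0.1728] tool [-0.0108 -0.0411  0.0029] [-0.007  -0.0401  0.0023] [-0.007  -0.0388 -0.0019]
ctop [0.5993 0.0219 0.1309] [-0.0234  0.0907]
   [0.5999 0.0219 0.13  ] [-0.0228  0.0906]
   [0.5991 0.0227 0.13  ] [-0.0234  0.0915]
cbot [0.6009 0.0216 0.0263] [-0.0219  0.0902]
   [0.5997 0.0216 0.03  ] [-0.0231  0.0903]
   [0.6007 0.0181 0.03  ] [-0.0227  0.0868]
ctop other [ 0.6174 -0.1025  0.1384] [-0.0254 -0.035 ]
   [ 0.6208 -0.1036  0.13  ] [-0.0222 -0.0367]
   [ 0.6181 -0.0949  0.13  ] [-0.0235 -0.0276]
knob [ 0.5375 -0.0419  0.0666] [-0.0946  0.0376]
```

Run:
```python
from h import *
go([.5783,.1561,.142],9.2)
```

```text
t 13.35 pos [0.4621 0.2453 0.1429] shift [0.0008 0.054  0.1362] rot [-6.832e+01 -7.000e-02  6.000e-02] F [ 1.1 -0.9 -1.1] open 0.026 j [ 15.7  29.1 101.1   0.   50.   74.8]
```

Call:
{"api": "play_rows", "payload": {
  "rows": [
    [[0, 0.005, 0.013, -6, 0, 0, 0.015], [0, 0.011, 0.027, -13, 0, 0, 0.015], [0, 0.016, 0.041, -20, 0, 0, 0.015], [0, 0.022, 0.055, -27, 0, 0, 0.015], [0, 0.027, 0.068, -34, 0, 0, 0.015], [0, 0.033, 0.083, -41, 0, 0, 0.015], [0, 0.039, 0.097, -48, 0, 0, 0.015], [0, 0.044, 0.111, -55, 0, 0, 0.015], [0, 0.049, 0.124, -61, 0, 0, 0.015], [0, 0.053, 0.132, -66, 0, 0, 0.015], [0, 0.054, 0.136, -68.3, 0, 0, 0.015], [0, 0.054, 0.136, -68.3, 0, 0, 0.015]]
  ]
}}

```text
time_s: 14.55
position: [0.5789, 0.1558, 0.1431]
tcp_rot: [[-0.0, -0.159, 0.987], [-0.0, 0.987, 0.159], [-1.0, -0.0, -0.0]]
force: [0.2, -0.1, -0.6]
opening: 0.295
```

Run:
```python
from h import *
for n in("wrist","top","side"):
    w=capture(n);cv2.imwrite(f"pics/c_{n}.png",w["pixels"][:,:,::-1])
go([.5783,.1561,.091],9.2)
```

```text
t 14.7 pos [0.578  0.1565 0.1433] shift [ 0.0523 -0.0005  0.0002] rot [-0.06 -0.06 -0.01] F [-0.1  0.1 -0.8] open 0.0259 j [ 4.5 33.9 90.1  0.  56.1 -4.7]
```

View pics/c_wrist.png

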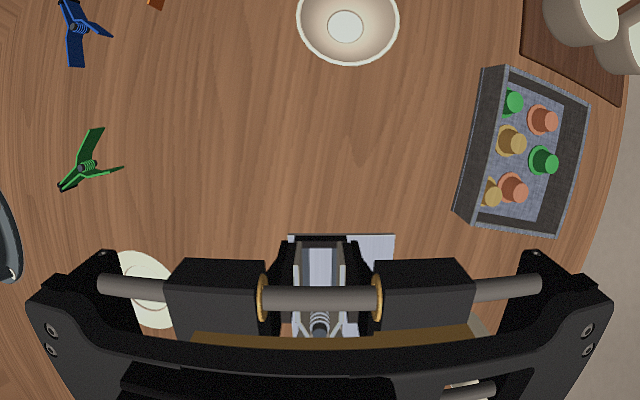

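View pics/c_top.png

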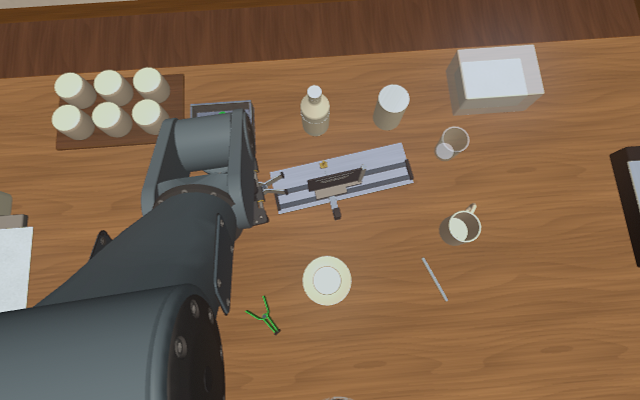

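View pics/c_side.png

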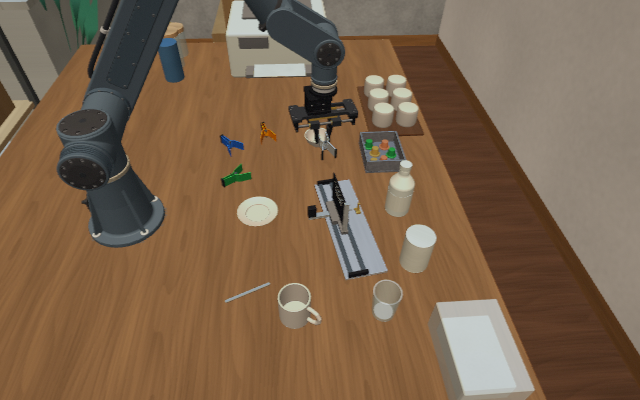

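Call:
{"api": "play_rows", "payload": {
  "rows": [
    [[0.01, 0, 0, 0, 0, 0, 0.015], [0.025, 0, 0, 0, 0, 0, 0.015], [0.04, 0, 0, 0, 0, 0, 0.015], [0.049, 0, 0, 0, 0, 0, 0.015], [0.052, 0, 0, 0, 0, 0, 0.015], [0.052, 0, 0, 0, 0, 0, 0.015], [0.052, 0, 0, 0, 0, 0, 0.015], [0.052, 0, 0, 0, 0, 0, 0.015]]
  ]
}}

```text
time_s: 15.5
position: [0.5791, 0.1565, 0.0923]
tcp_rot: [[0.001, -0.16, 0.987], [0.0, 0.987, 0.16], [-1.0, -0.0, 0.001]]
force: [-1.3, -0.1, -1.1]
opening: 0.301
```

Run:
```python
from h import *
for n,b in(("top",(250,150,350,225)),("side",(290,120,380,230))):
    w=capture(n);im=w["pixels"][:,:,::-1];f=7 if n=="top" else 5.4
    cv2.imwrite(f"pics/d_{n}.png",cv2.resize(im[b[1]:b[3],b[0]:b[2]],None,fx=f,fy=f,interpolation=cv2.INTER_CUBIC))
go([.5783,.1561,.091],9.2)
```

```text
t 15.6 pos [0.579  0.1564 0.0922] shift [ 0.0012 -0.0002 -0.0008] rot [-0.02  0.07  0.01] F [-0.1  0.1  0.5] open 0.0258 j [ 4.5 38.1 92.   0.  49.9 -4.7]
```

View pics/d_top.png

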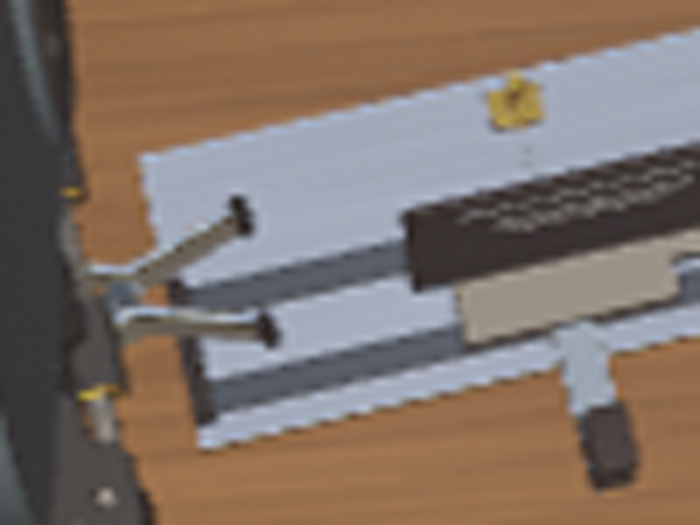

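View pics/d_side.png

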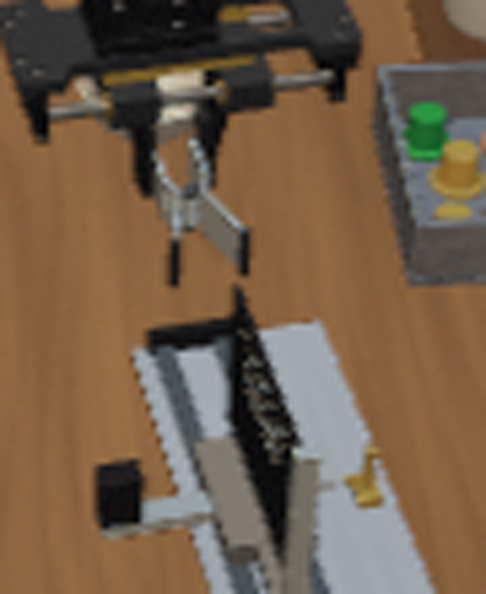

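Run:
```python
from h import *
T=capture("top");S=capture("side")
t=lambda x,y:(250+x/7-.5,150+y/7-.5); s=lambda x,y:(290+x/5.4-.5,120+y/5.4-.5)
th=np.radians(9.18);ax=np.array([[np.cos(th),np.sin(th)],[-np.sin(th),np.cos(th)]]);o=np.array([.6369,-.0639])
for n,a,b,z in[("far jaw",t(242,202),s(244,236),.1185),("near jaw",t(266,318),s(175,243),.1185),("pin",t(121,293),s(190,192),.1185),("card",t(406,214),s(238,288),.13)]:
    P=tri([(T,a,0),(S,b,0)]);print(n,P.round(4),(ax@(P[:2]-o)).round(4))
    for c,q in((T,a),(S,b)): Q=onplane(c,[q],z)[0];print("  ",(ax@(Q[:2]-o)).round(4))
go([.5894,.0870,.091],9.2)
```

```text
far jaw [0.6101 0.0763 0.1191] [-0.0041  0.1426]
   [-0.0024  0.1426]
   [-0.0053  0.1429]
near jaw [0.571  0.0707 0.1203] [-0.0436  0.1434]
   [-0.0428  0.1434]
   [-0.0434  0.1453]
pin [0.5836 0.118  0.1163] [-0.0236  0.188 ]
   [-0.0234  0.1879]
   [-0.025   0.1853]
card [0.6001 0.0225 0.1296] [-0.0226  0.0912]
   [-0.0223  0.0912]
   [-0.0231  0.0906]
t 15.7 pos [0.5788 0.1564 0.0921] shift [ 0.0011 -0.0702 -0.0006] rot [-0.02  0.05  0.  ] F [ 0.  -0.3 -0.7] open 0.0261 j [ 4.5 38.1 92.  -0.  49.9 -4.7]
```

Call:
{"api": "play_rows", "payload": {
  "rows": [
    [[0, -0.006, 0.001, 0, 0, 0, 0.015], [0, -0.014, 0.001, 0, 0, 0, 0.015], [0, -0.022, 0.001, 0, 0, 0, 0.015], [0, -0.03, 0.001, 0, 0, 0, 0.015], [0, -0.038, 0.001, 0, 0, 0, 0.015], [0, -0.046, 0.001, 0, 0, 0, 0.015], [0, -0.054, 0.001, 0, 0, 0, 0.015], [0, -0.061, 0.001, 0, 0, 0, 0.015], [0, -0.067, 0.001, 0, 0, 0, 0.015], [0, -0.07, 0.001, 0, 0, 0, 0.015], [0, -0.07, 0.001, 0, 0, 0, 0.015], [0, -0.07, 0.001, 0, 0, 0, 0.015]]
  ]
}}

```text
time_s: 16.9
position: [0.5907, 0.0876, 0.0916]
tcp_rot: [[-0.0, -0.16, 0.987], [0.0, 0.987, 0.16], [-1.0, 0.0, -0.0]]
force: [0.6, -0.1, -0.9]
opening: 0.296
```

Run:
```python
from h import *
for n,b in(("top",(250,150,350,225)),("side",(290,130,380,240)),("wrist",(0,0,640,400))):
    w=capture(n);im=w["pixels"][:,:,::-1];f={"top":7,"side":5.4,"wrist":1}[n]
    cv2.imwrite(f"pics/e_{n}.png",cv2.resize(im[b[1]:b[3],b[0]:b[2]],None,fx=f,fy=f,interpolation=cv2.INTER_CUBIC))
go([.5894,.0870,.091],9.2)
```

```text
t 17.05 pos [0.5906 0.0878 0.0916] shift [ 0.0006 -0.0006 -0.0013] rot [ 0.01 -0.   -0.01] F [ 0.3 -0.5 -1.3] open 0.0256 j [ -2.3  38.   92.3   0.   49.7 -11.5]
```

View pics/e_top.png

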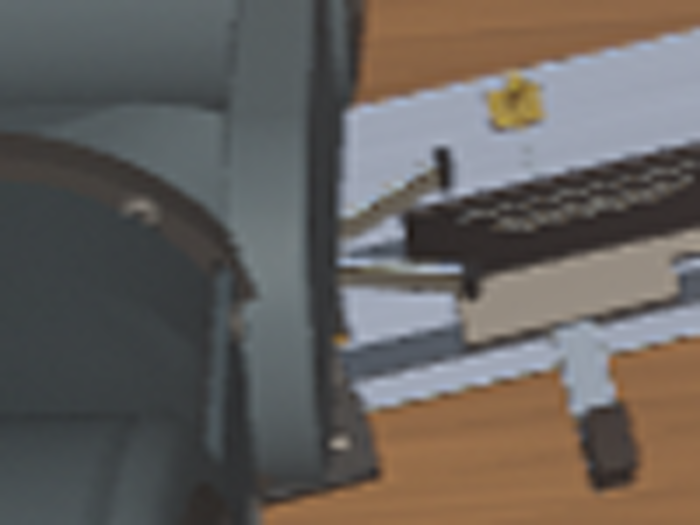

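View pics/e_side.png

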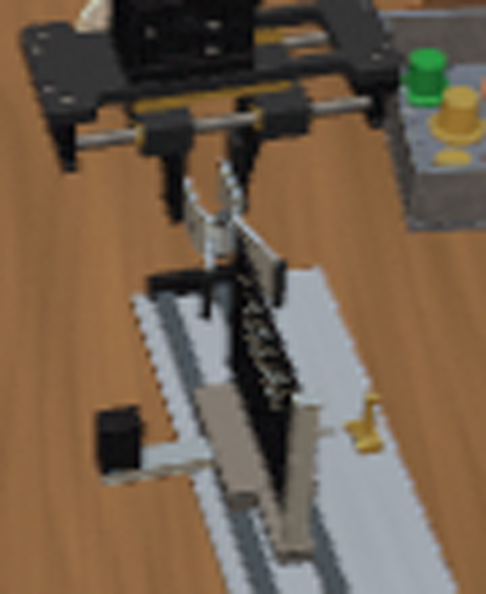

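View pics/e_wrist.png

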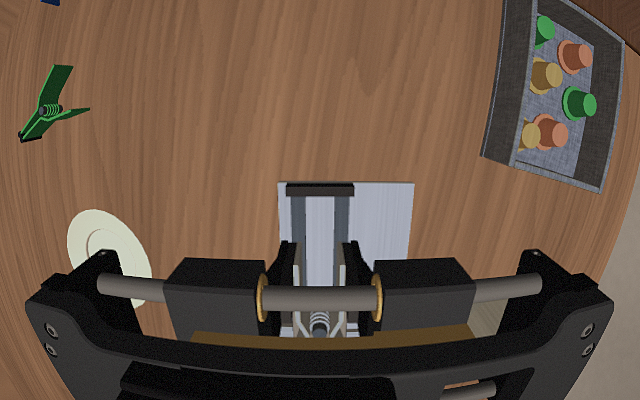

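Run:
```python
from h import *
T=capture("top");S=capture("side")
t=lambda x,y:(250+x/7-.5,150+y/7-.5); s=lambda x,y:(290+x/5.4-.5,130+y/5.4-.5)
th=np.radians(9.18);ax=np.array([[np.cos(th),np.sin(th)],[-np.sin(th),np.cos(th)]]);o=np.array([.6369,-.0639])
for n,a,b,z in[("far jaw",t(444,152),s(281,264),.118),("near jaw",t(469,271),s(207,272),.118),("card",t(406,214),s(238,228),.13)]:
    P=tri([(T,a,0),(S,b,0)]);print(n,P.round(4),(ax@(P[:2]-o)).round(4))
    for c,q in((T,a),(S,b)): Q=onplane(c,[q],z)[0];print("  ",(ax@(Q[:2]-o)).round(4))
s=read_state();print(s["time_s"],s["force"],s["position"])
```

```text
far jaw [0.6223 0.0085 0.1203] [-0.0028  0.0738]
   [-0.0011  0.0737]
   [-0.0031  0.0759]
near jaw [0.582  0.0034 0.121 ] [-0.0435  0.0752]
   [-0.0428  0.075 ]
   [-0.0426  0.0783]
card [0.5994 0.0225 0.1336] [-0.0232  0.0913]
   [-0.0223  0.0912]
   [-0.0219  0.0952]
17.15 [-0.2069758   0.42855576  0.01433415] [0.59062435 0.08775979 0.09159045]
```

Call:
{"api": "play_rows", "payload": {
  "rows": [
    [[0, -0.001, 0, 0, 0, 0, 0.015], [0, -0.002, 0, 0, 0, 0, 0.015], [0, -0.003, 0, 0, 0, 0, 0.015], [0, -0.003, 0, 0, 0, 0, 0.015], [0, -0.003, 0, 0, 0, 0, 0.015], [0, -0.003, 0, 0, 0, 0, 0.015], [0, -0.003, 0, 0, 0, 0, 0.015], [0, -0.003, 0, 0, 0, 0, 0.015]]
  ]
}}

```text
time_s: 17.95
position: [0.5912, 0.0845, 0.0916]
tcp_rot: [[0.0, -0.16, 0.987], [-0.0, 0.987, 0.16], [-1.0, -0.0, 0.0]]
force: [-0.1, -0.5, -0.7]
opening: 0.298
```

Run:
```python
from h import *
ims=[]
for n,b in(("top",(260,140,350,220)),("side",(290,130,380,210))):
    im=capture(n)["pixels"][:,:,::-1];ims.append(cv2.resize(im[b[1]:b[3],b[0]:b[2]],None,fx=4.4,fy=6,interpolation=cv2.INTER_CUBIC))
cv2.imwrite("pics/f.png",np.hstack(ims))
s=read_state();print(s["time_s"],s["force"],s["position"],s["opening"]*87)
```

```text
18.05 [ 0.00534928  0.14562473 -0.42316421] [0.59118558 0.08450301 0.09158405] 25.928703503557166
```

View pics/f.png

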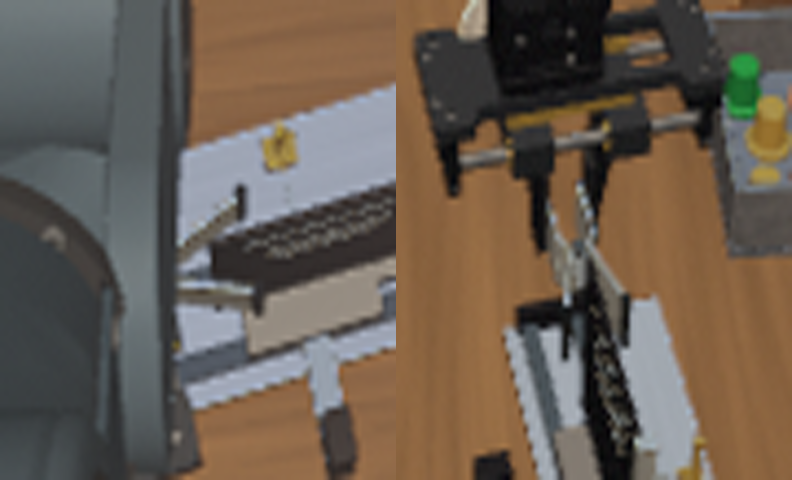

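The jaws straddle the card edge, one each side with clear gaps. The forces are near zero and the carriage pointer is still at the index.

Run:
```python
from rig import *
print(hand_in()); s=read_state(); print(s["time_s"],s["force"],s["opening"]*87)
```

```text
the job is handed in; nothing more can be done
None
the job is handed in; nothing more can be done
```

I slid the sign along by its knob to the index. Then I picked up the steel clip by its ears, squeezed it wide open, and brought it level around the upper half of the card's free edge. I handed the job in there at about 18 s, still holding the clip open in the air.

**Sign at the index:** a close wrist view put the carriage pointer and index pointer within a fraction of a millimetre before I let go of the knob, and they were still in line just after. In the later top views the carriage had not moved.

**Clip around the card:**
- **Depth:** the edge is roughly 28 mm ahead of the pin, about 15 mm inside the lips.
- **Centring:** the jaws were centred on the card to within about 1 mm before a final 3 mm push deeper. The last views still showed a gap on both sides.
- **Grip:** the gripper opening was 26 mm, matching fully squeezed ears (27 mm). The force at the wrist was under 1 N.

**Measurement limits:** the cameras disagreed by 2–4 mm in places, within or a little over their calibration. In the last pictures the arm hid part of the clip from above. I checked the crockery and bottle by eye only. They looked undisturbed, and nothing touched them during the moves.

No check failed, and the hand-in gave no verdict.

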